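# Find the check weight that has come loose in its case

### The job

Each check weight should sit tight in its closed case, but one of the three in the bench drawer has come loose. Pull the drawer open by its handle, lift the cases clear of it one at a time and shake each end to end, laying the quiet ones back flat in the drawer, until you have the one that rattles. Finish still holding that case: keep it level and still in the fingers, about 15 cm above the middle of the log book, so that it can be written up; do not drop or fling a case, and leave the pen, timer and tweezers where they are.

Things in the scene. Friction and masses are not known exactly. Their poses are not given: they have to be found in the camera images.
- case_1: left (+y) of three closed grey weight cases, all alike: 100 long (own x) x 42 wide (y) x 38 high mm, black seam and latches; origin at the centre of the underside; 0.13 to 0.17 kg plus the 0.2 kg weight inside. Any of the three may be the one that rattles; their masses do not tell. Friction in the fingers is good: 30 N holds a case through a shake.
- case_2: middle case, same shape. The cases lie parallel in the drawer, own x along the unit's x, with 28 mm or more free between them and 30 mm to the side walls; grasp across the 42 mm width, from above, fingers on the upper half. In two cases the weight is clasped and nothing moves; in one it slides 46 mm lengthwise (a smooth 0.2 kg steel cylinder, friction about 0.08).
- case_3: right (-y) case, same shape. A lengthwise stroke of 90 mm at a mean 0.35 m/s and a dead stop throws the loose weight to the leading end, where it stays in a level case. Held at mid-length, the moment on the hand about the crosswise axis then differs by 0.07 to 0.11 N m between the ends; under 0.03 N m for a quiet case. Let readings settle 0.2 s after a stroke.
- drawer (a joint): how far the drawer is pulled out, m: 0 shut, 0.122 at its stop. It slides along the unit's -x with some 1.5 N of friction and stays where it is left. Pulled to the stop, the cases are clear of the unit's top.
- drawer_handle (a point): middle of the drawer's straight steel bar handle: 10 mm thick, 120 mm long along the unit's y, its axis 38 mm in front of the white drawer front (33 mm clear behind the bar) and 56 mm above the bench; moves with the drawer. Pinch it from above.
- drawer_floor (a point): middle of the drawer's inner floor, moves with the drawer; axes as the unit's. Inner floor 116 (x) x 280 (y) mm, side and rear walls 21 mm high above it; the front panel stands 57 mm above it. Two low dividers, 3 mm thick, rise 8 mm at y = +41 and -41 mm, one case in each of the three bays.
- unit: low grey one-drawer steel unit, 144 (x) x 310 (y) x 78 (z) mm, fixed on the bench; origin at the centre of its underside; its -x is the drawer front, which faces the robot.
- log_pad: blue bound log book lying shut on the bench, 208 (x) x 150 (y) x 14 mm, origin at the centre of its underside; the pen lies on it.
- ball_pen: blue pen, 145 mm, lying on the log book: leave it alone.
- timer: white bench timer, 62 x 66 x 19 mm, behind the log book: leave it alone.
- tweezers: steel tweezers, 128 mm long, 10 mm high, lying near the front edge of the bench before the drawer: leave them alone.

How it is judged:
On the way, in this order (a step that is already met when the one before it is completed fails the run):
1. the drawer has been pulled open (value of joint drawer above 0.085 m), for 0.1 s.
2. the case with the loose weight is in the fingers, lifted out of the drawer, and shaking has thrown its weight towards one end (z of loose_weight_c0 in the frame of drawer_floor above 0.065 m and (contact force between the fingers and case_1 above 1 N or contact force between the fingers and case_2 above 1 N or contact force between the fingers and case_3 above 1 N) and ((distance between loose_weight_c0 and case_1 below 0.055 m and x of loose_weight_c0 in the frame of case_1 above 0.015 m) or (distance between loose_weight_c0 and case_2 below 0.055 m and x of loose_weight_c0 in the frame of case_2 above 0.015 m) or (distance between loose_weight_c0 and case_3 below 0.055 m and x of loose_weight_c0 in the frame of case_3 above 0.015 m))), for 0.02 s.
3. and then towards the other end (z of loose_weight_c0 in the frame of drawer_floor above 0.065 m and (contact force between the fingers and case_1 above 1 N or contact force between the fingers and case_2 above 1 N or contact force between the fingers and case_3 above 1 N) and ((distance between loose_weight_c0 and case_1 below 0.055 m and x of loose_weight_c0 in the frame of case_1 below -0.015 m) or (distance between loose_weight_c0 and case_2 below 0.055 m and x of loose_weight_c0 in the frame of case_2 below -0.015 m) or (distance between loose_weight_c0 and case_3 below 0.055 m and x of loose_weight_c0 in the frame of case_3 below -0.015 m))), for 0.02 s.
At the end, for the whole second after the job is handed in: The fingers hold the case with the loose weight (over 1 N): that weight is 0.07 to 0.30 m high and within 0.10 m, horizontally, of the log book's centre; all cases are level within 0.3 rad and slower than 0.03 m/s; the quiet two (judged by held_weight_2 and _3 inside) lie on the drawer's floor ((contact force between the fingers and case_1 above 1 N or contact force between the fingers and case_2 above 1 N or contact force between the fingers and case_3 above 1 N) and horizontal distance between loose_weight_c0 and log_pad below 0.1 m and height (world z) of loose_weight_c0 between 0.07 and 0.3 m and angle between each of case_1, case_2, case_3's own z axis and vertical below 0.3 rad and linear speed of each of case_1, case_2, case_3 below 0.03 m/s and x of held_weight_2_c0 in the frame of drawer_floor between -0.06 and 0.06 m and y of held_weight_2_c0 in the frame of drawer_floor between -0.135 and 0.135 m and z of held_weight_2_c0 in the frame of drawer_floor between 0.005 and 0.035 m and x of held_weight_3_c0 in the frame of drawer_floor between -0.06 and 0.06 m and y of held_weight_3_c0 in the frame of drawer_floor between -0.135 and 0.135 m and z of held_weight_3_c0 in the frame of drawer_floor between 0.005 and 0.035 m); the arm keeps its last pose, push and grip.
It fails at once if a case was dropped or flung (faster than 1.3 m/s) (linear speed of any of case_1, case_2, case_3 above 1.3 m/s).
It fails at once if the pen, the timer or the tweezers were pushed away (over 30 mm) (distance of any of ball_pen, timer, tweezers from where it was at the start of the episode above 0.03 m).
It also fails if it takes over 72 s, if anything falls off the work surface, if the arm or the gripper's body presses on something with over 40 N, if the wrist force passes 120 N, or if a joint passes its speed limit or range.

### The arm

A 6-joint arm with a two-finger parallel gripper is mounted at the origin on a cart in front of the work surface, level with it; the furniture and walls round the work are solid. World frame = base frame: x ahead of the robot, y to its left, z up, the work surface at z = 0. Lengths are in m, angles in rad, forces in N, time in s.
With the tool pointing down it reaches from about 0.35 to 0.975 m from the base axis. Payload 4.9 kg.
Tool frame: the origin (TCP) lies at the very end of the fingers, on their centre line; the grasp point (between the pads) lies behind it (manip.pinch_z is the y of the grasp point in the tool frame, in m); y points along the fingers, x is the direction in which the jaws open and shut, and the axes are right-handed (so a half turn about y gives the same grasp; the last joint's range is limited). The gripper opens to 85 mm and grips with 20 to 120 N. Pads are 22 mm wide; open, the fingers measure 114 mm over their backs; the gripper's body (76 mm by 85 mm) begins 54 mm behind the grasp point. The pads swing forward as they close: fully open they stand 13 mm farther back than shut.
Start: joints at [1.052, 0.053, 1.613, -0, 1.476, -0.119], TCP at [0.243, 0.576, 0.231] pointing down, gripper open.
Joint ranges: [-3.01, 3.01], [-1.01, 2.22], [0.06, 2.58], [-1.02, 4.17], [0.09, 2.62], [-3.14, 3.14]. Speed limits (rad/s): [2.57, 2.57, 3.14, 3.14, 3.14, 3.14].

### API

Orientations are given as a unit quaternion [w, x, y, z].
In Python, from plant import manip gives the robot as it stands.
- The arm moves only by the tool drive_tool, never from a script. Its argument "motion" is a list of rows, each a list of 3 entries, a list of its own where there are three numbers: the shift along the tool's x, y, z in units of 25 mm (1.0 is 25 mm), then the turn, a rotation vector about the tool's x, y, z in units of 5 degrees (1.0 is 5 degrees), then the closure, from -1 (fully open) to 1 (shut). A call has 1 to 12 rows; each row shifts and turns the commanded pose from where the row before left it, along the tool's axes as they then stand; what a row does not reach is not made up. A row lasts 1/10 s, in which the tool goes at most 50 mm and 8.59 degrees, less where a joint would pass 70% of its speed; a pose out of reach is approached as far as the arm can. A call is refused whole if a number of a shift passes 1 or a number of a turn 1, either way. A call with a gripper value outside its range is refused whole. The fingers move at their own pace and stop on an object; the grip force is fixed at half the most. Time passes only in rows, so rows that do not move let the fingers close. It gives the time, the measured TCP pose, the force and the opening at its end, in the units of the state.
- manip.state(): the state, without advancing time (a new reading comes with each control period).
- manip.grab_frame(name): name is "scene" or "top"; returns a dict with "img" (480x640x3 uint8, blue, green, red), "range_z" (480x640 float32, m along the optical axis (not along the pixel's ray), 0 where there is no reading), "camera_matrix" (3x3 intrinsics, pixels), "world_from_camera" (4x4, takes a point from camera to world coordinates). Camera axes: x right, y down, z forward; pixel columns grow to the right and rows downward; lengths in m; the calibration is good to about 2 mm. A picture is of the moment at which its call begins.
- manip.job_done(): hands the job in, once; it reports no verdict.
The state is a dict: "time": time; "joint_pos": joint angles; "joint_vel": joint speeds; "joint_efforts": joint torques, N m; "tool_pos": TCP position; "tool_rot": TCP orientation; "contact_force": force on the tool from outside, world axes, zero at the start; "ft_torque": the same for the moment, N m; "gripper_width": opening from 0.0 (shut) to 1.0 (fully open).
Only numpy, scipy, OpenCV 4.12 (cv2) and the standard library are available. Lean on these libraries where they do the work, as an engineer would, in place of code of your own. Each camera call takes 0.05 s, during which the arm holds its last target. There are 200 camera calls.

## Working session

There is one attempt and no reset: what is moved stays moved. The work goes in short steps, Python scripts to look and compute and a tool call to move; the robot and the scene stay as the last step left them, time stands still between calls to the robot, and variables do not carry over. Pictures are saved under pics/ and viewed, about 8 in all and at most 12, crops included, and the job is handed in when it is done.

Besides the shell and the picture viewer there is one more tool, called after "Request:" by a JSON object that holds its "name" and its "arguments", one argument or row to a line. drive_tool: Moves the arm, as the interface text tells. Its arguments: {"type":"object","properties":{"motion":{"type":"array","items":{"type":"array"}}},"required":["motion"]}

```bash
ls; mkdir -p pics
cat > h.py <<'E'
import numpy as np, cv2
from plant import manip
from scipy.spatial.transform import Rotation as R
def grab(n):
    f=manip.grab_frame(n); return f
def pts(f,px):
    K=np.array(f["camera_matrix"]);T=np.array(f["world_from_camera"]);out=[]
    for u,v in px:
        w=f["range_z"][int(v)-1:int(v)+2,int(u)-1:int(u)+2]; w=w[w>0]
        z=np.median(w) if len(w) else np.nan
        p=T@np.r_[np.linalg.inv(K)@[u,v,1]*z,1]; out.append(p[:3])
    return np.array(out)
def Rt():
    s=manip.state(); q=s["tool_rot"]; return R.from_quat([q[1],q[2],q[3],q[0]]).as_matrix()
E
python3 - <<'E'
from h import *
import pickle
np.set_printoptions(precision=4,suppress=True)
s=manip.state(); print(s); print(manip.pinch_z); print(Rt())
for n in("scene","top"):
    f=grab(n); cv2.imwrite(f"pics/{n}0.png",f["img"]); pickle.dump(f,open(f"{n}0.pkl","wb")); print(n,f["camera_matrix"],f["world_from_camera"])
E
```

```text
pics
{'time': 0.0, 'joint_pos': array([ 1.052 ,  0.0533,  1.6143,  0.    ,  1.476 , -0.119 ]), 'joint_vel': array([ 0.0004,  0.0005,  0.0005,  0.0023,  0.0006, -0.001 ]), 'joint_efforts': array([ -0.0004, -39.369 , -37.0175,  -0.0001,   0.0071,  -0.    ]), 'tool_pos': array([0.243 , 0.5752, 0.2301]), 'tool_rot': array([-0.589 ,  0.5896,  0.3901, -0.3914]), 'contact_force': array([-0.4672,  0.0883, -0.6716]), 'ft_torque': array([-0.0204,  0.0549,  0.0532]), 'gripper_width': 1.002038980425015}
-0.0187
[[ 0.3892 -0.001  -0.9211]
 [ 0.9211 -0.0017  0.3892]
 [-0.002  -1.      0.0003]]
scene [[553.809    0.     323.8485]
 [  0.     553.809  233.1702]
 [  0.       0.       1.    ]] [[ 0.6801 -0.4717  0.5613 -0.1167]
 [-0.7332 -0.438   0.5202 -0.5289]
 [ 0.0005 -0.7653 -0.6437  0.8119]
 [ 0.      0.      0.      1.    ]]
top [[433.231    0.     318.6942]
 [  0.     433.231  240.6274]
 [  0.       0.       1.    ]] [[-0.0595 -0.9754  0.2121  0.3238]
 [-0.9982  0.0569 -0.0183  0.0646]
 [ 0.0058 -0.2128 -0.9771  1.0375]
 [ 0.      0.      0.      1.    ]]
```

View pics/scene0.png

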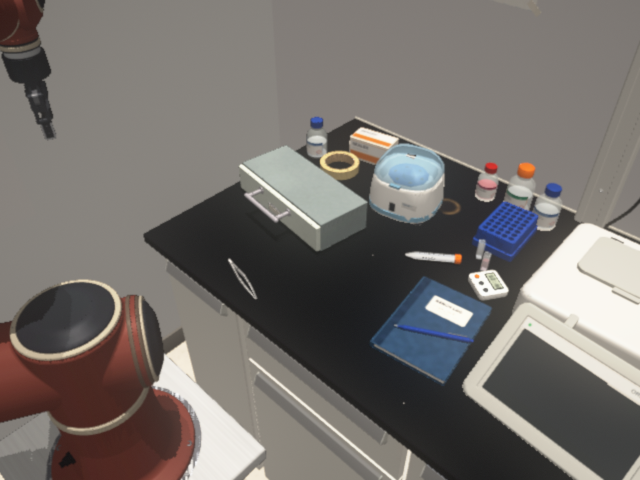

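View pics/top0.png

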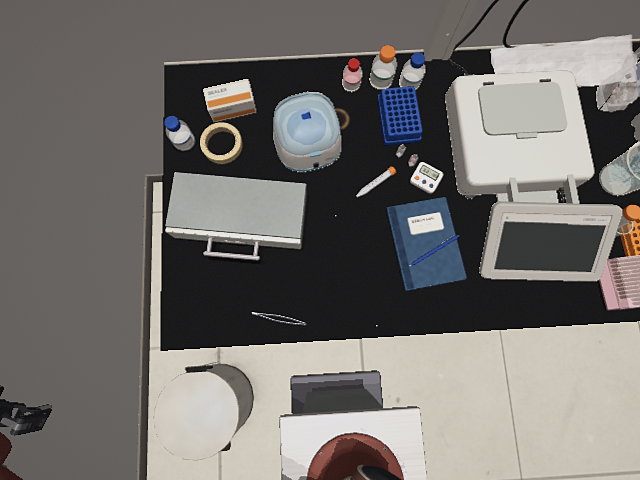

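Scene: unit at left with bar handle (~248,195 to ~285,217), log book ~(433,327), tweezers (242,278). Top: handle bar (206,253)–(258,258), unit top corners (174,174), (307,184), (302,237), (166,230), log book centre ~(427,243), tweezers (279,319).

Run:
```python
from h import *
import pickle
np.set_printoptions(precision=4,suppress=True)
t=pickle.load(open("top0.pkl","rb")); s=pickle.load(open("scene0.pkl","rb"))
print("top unit corners/handle/logbook/tweezers");print(pts(t,[(176,177),(304,187),(300,233),(170,227),(206,253),(232,255),(258,258),(427,235),(254,315),(304,324)]))
print("logbook corners");print(pts(t,[(390,208),(444,200),(464,278),(408,287)]))
def cloud(f):
    v,u=np.mgrid[0:480,0:640]; z=f["range_z"]; K=f["camera_matrix"];T=f["world_from_camera"]
    p=np.stack([(u-K[0,2])/K[0,0]*z,(v-K[1,2])/K[1,1]*z,z],-1); return p@T[:3,:3].T+T[:3,3]
for n,f in(("top",t),("scene",s)):
    P=cloud(f); 
    m=(P[...,0]>.4)&(P[...,0]<.85)&(P[...,1]>.1)&(P[...,1]<.6)&(f["range_z"]>0)
    a=m&(abs(P[...,2]-.078)<.012)
    q=P[a]; print(n,"top surf",a.sum(),np.median(q[:,2]),cv2.minAreaRect(q[:,:2].astype(np.float32)))
    # handle: bright, height 0.035-.07, in front
    b=m&(P[...,2]>.04)&(P[...,2]<.066)&(P[...,0]<.60)
    q=P[b]; print(n,"handle",b.sum()); 
    if len(q): print(np.percentile(q,[2,50,98],axis=0))
    img=f["img"]
c=cv2.resize(t["img"][160:340,150:330],None,fx=3.3,fy=3.3,interpolation=cv2.INTER_CUBIC)
d=cv2.resize(s["img"][140:260,200:380],None,fx=3.3,fy=3.3,interpolation=cv2.INTER_CUBIC)
cv2.imwrite("pics/crop1.png",np.hstack([c[:396,:400],d[:, :400]]))
```

```text
top unit corners/handle/logbook/tweezers
[[ 0.7027  0.3699  0.0797]
 [ 0.6611  0.0731  0.0797]
 [ 0.5521  0.088   0.0789]
 [ 0.5839  0.3832  0.0767]
 [ 0.5216  0.3053  0.062 ]
 [ 0.5136  0.2461  0.0618]
 [ 0.5034  0.1872  0.0604]
 [ 0.5438 -0.2169  0.0179]
 [ 0.3785  0.2081  0.0009]
 [ 0.3507  0.0915  0.0009]]
logbook corners
[[ 0.6173 -0.1344  0.0155]
 [ 0.6298 -0.2693  0.0164]
 [ 0.435  -0.2941  0.0141]
 [ 0.4214 -0.1584  0.0162]]
top top surf 7966 0.07930382842386546 ((0.6825674772262573, 0.2482088804244995), (0.33735519647598267, 0.29781991243362427), 0.8102445602416992)
top handle 617
[[0.5037 0.1154 0.0411]
 [0.5337 0.2486 0.0604]
 [0.573  0.3815 0.0653]]
scene top surf 4795 0.07636257643675737 ((0.6875276565551758, 0.24506227672100067), (0.33160945773124695, 0.2789715826511383), 81.6517333984375)
scene handle 935
[[0.5014 0.108  0.0407]
 [0.5395 0.2362 0.0561]
 [0.5724 0.3838 0.0653]]
```

View pics/crop1.png

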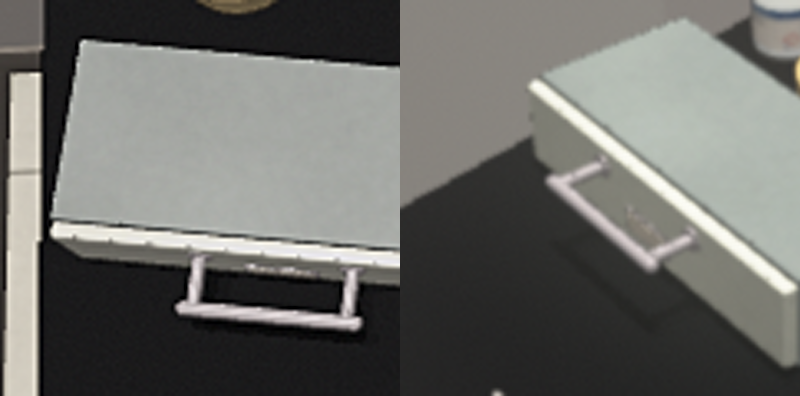

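Crop: handle ends in the top view ≈(204.5,253.3)/(258.5,257.9), in the scene view ≈(246,194.8)/(276.4,220). I triangulate these and plan the approach.

```bash
cat >> h.py <<'E'
np.set_printoptions(precision=4,suppress=True)
def tri(f1,p1,f2,p2):
    Ps=[f["camera_matrix"]@np.linalg.inv(f["world_from_camera"])[:3] for f in(f1,f2)]
    X=cv2.triangulatePoints(*Ps,np.float64(p1).T,np.float64(p2).T); return (X[:3]/X[3]).T
def plan(target,yaw=None,n=None):
    """rows from the measured pose to TCP target (world), tool x yaw in deg, tool straight down at the end"""
    s=manip.state(); p=np.array(s["tool_pos"]); M=Rt(); d=np.array(target)-p
    y0=np.degrees(np.arctan2(M[1,0],M[0,0])); y1=y0 if yaw is None else yaw
    c=lambda y:np.array([[np.cos(y),0,np.sin(-y)],[np.sin(y),0,np.cos(y)],[0,-1,0]])
    G=c(np.radians(y1)); rv=R.from_matrix(M.T@G).as_rotvec()
    k=max(int(np.ceil(np.abs(np.degrees(rv)).max()/5-.02)),1)
    n=n or max(k,int(np.ceil(np.linalg.norm(d)/.025)))
    print("at",p,"yaw",y0,"d",d,"rotvec_deg",np.degrees(rv),"n",n)
    for i in range(n):
        Mi=M@R.from_rotvec(rv*i/n).as_matrix()
        print(np.round(Mi.T@d/n/.025,2).tolist(),np.round(np.degrees(rv)/n/5,2).tolist())
E
python3 - <<'E'
from h import *
import pickle
t=pickle.load(open("top0.pkl","rb")); s=pickle.load(open("scene0.pkl","rb"))
X=tri(t,[(204.5,253.3),(258.5,257.9)],s,[(246,194.8),(276.4,220)]); print(X,X.mean(0))
plan([0.512,0.247,0.13],-8)
E
```

```text
[[0.5232 0.3107 0.0533]
 [0.5037 0.1867 0.0575]] [0.5134 0.2487 0.0554]
at [0.243  0.5752 0.2302] yaw 67.09377123990515 d [ 0.269  -0.3282 -0.1002] rotvec_deg [ 0.0601 75.0937 -0.0992] n 18
[-0.44, 0.22, -0.83] [0.0, 0.83, -0.0]
[-0.38, 0.22, -0.86] [0.0, 0.83, -0.0]
[-0.31, 0.22, -0.89] [0.0, 0.83, -0.0]
[-0.25, 0.22, -0.91] [0.0, 0.83, -0.0]
[-0.18, 0.22, -0.93] [0.0, 0.83, -0.0]
[-0.11, 0.22, -0.94] [0.0, 0.83, -0.0]
[-0.04, 0.22, -0.94] [0.0, 0.83, -0.0]
[0.02, 0.22, -0.94] [0.0, 0.83, -0.0]
[0.09, 0.22, -0.94] [0.0, 0.83, -0.0]
[0.16, 0.22, -0.93] [0.0, 0.83, -0.0]
[0.23, 0.22, -0.92] [0.0, 0.83, -0.0]
[0.29, 0.22, -0.9] [0.0, 0.83, -0.0]
[0.36, 0.22, -0.87] [0.0, 0.83, -0.0]
[0.42, 0.22, -0.84] [0.0, 0.83, -0.0]
[0.48, 0.22, -0.81] [0.0, 0.83, -0.0]
[0.54, 0.22, -0.77] [0.0, 0.83, -0.0]
[0.59, 0.22, -0.73] [0.0, 0.83, -0.0]
[0.65, 0.22, -0.69] [0.0, 0.83, -0.0]
```

Request:
{"name": "drive_tool", "arguments": {
  "motion": [
    [[-0.44, 0.22, -0.83], [0, 0.83, 0], 0.25],
    [[-0.38, 0.22, -0.86], [0, 0.83, 0], 0.25],
    [[-0.31, 0.22, -0.89], [0, 0.83, 0], 0.25],
    [[-0.25, 0.22, -0.91], [0, 0.83, 0], 0.25],
    [[-0.18, 0.22, -0.93], [0, 0.83, 0], 0.25],
    [[-0.11, 0.22, -0.94], [0, 0.83, 0], 0.25],
    [[-0.04, 0.22, -0.94], [0, 0.83, 0], 0.25],
    [[0.02, 0.22, -0.94], [0, 0.83, 0], 0.25],
    [[0.09, 0.22, -0.94], [0, 0.83, 0], 0.25],
    [[0.16, 0.22, -0.93], [0, 0.83, 0], 0.25],
    [[0.23, 0.22, -0.92], [0, 0.83, 0], 0.25],
    [[0.29, 0.22, -0.9], [0, 0.83, 0], 0.25]
  ]
}}

```text
time: 1.3
tool_pos: [0.4233, 0.3561, 0.1646]
tool_rot: [-0.699, 0.699, 0.105, -0.106]
contact_force: [0.3, 0.7, 0.1]
gripper_width: 0.379
```

Request:
{"name": "drive_tool", "arguments": {
  "motion": [
    [[0.36, 0.22, -0.87], [0, 0.83, 0], 0.25],
    [[0.42, 0.22, -0.84], [0, 0.83, 0], 0.25],
    [[0.48, 0.22, -0.81], [0, 0.83, 0], 0.25],
    [[0.54, 0.22, -0.77], [0, 0.83, 0], 0.25],
    [[0.59, 0.22, -0.73], [0, 0.83, 0], 0.25],
    [[0.65, 0.22, -0.69], [0, 0.83, 0], 0.25],
    [[0, 0, 0], [0, 0, 0], 0.25]
  ]
}}

```text
time: 2.0
tool_pos: [0.5138, 0.2464, 0.1309]
tool_rot: [-0.705, 0.706, -0.049, 0.047]
contact_force: [-0.8, 0.2, -0.1]
gripper_width: 0.375
```

Run:
```python
from h import *
s=manip.state();print(s["time"],s["gripper_width"])
plan([0.513,0.247,0.037],-8)
f=grab("top");g=grab("scene")
c=cv2.resize(f["img"][190:290,170:290],None,fx=3.3,fy=3.3,interpolation=cv2.INTER_CUBIC)
d=cv2.resize(g["img"][120:240,200:320],None,fx=3.3,fy=3.3,interpolation=cv2.INTER_CUBIC)[:330]
cv2.imwrite("pics/crop2.png",np.hstack([c,d]))
```

```text
2.0 0.37476479317562167
at [0.5138 0.2464 0.1309] yaw -7.805943773039996 d [-0.0008  0.0006 -0.0939] rotvec_deg [ 0.0885  0.1941 -0.099 ] n 4
[-0.01, 0.94, 0.01] [0.0, 0.01, -0.0]
[-0.01, 0.94, 0.01] [0.0, 0.01, -0.0]
[-0.01, 0.94, 0.01] [0.0, 0.01, -0.0]
[-0.01, 0.94, 0.01] [0.0, 0.01, -0.0]
```

View pics/crop2.png

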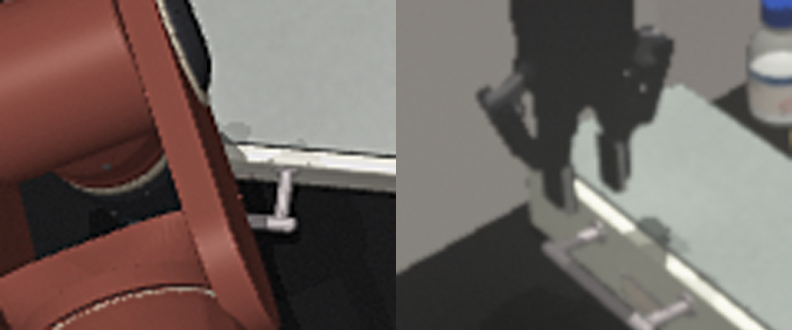

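The arm hides the bar from the top camera. In the scene view the open fingers stand above the bar, one either side. Descending.

Request:
{"name": "drive_tool", "arguments": {
  "motion": [
    [[0, 0.8, 0], [0, 0, 0], 0.25],
    [[0, 0.8, 0], [0, 0, 0], 0.25],
    [[0, 0.8, 0], [0, 0, 0], 0.25],
    [[0, 0.7, 0], [0, 0, 0], 0.25],
    [[0, 0.6, 0], [0, 0, 0], 0.25],
    [[0, 0, 0], [0, 0, 0], 0.25]
  ]
}}

```text
time: 2.7
tool_pos: [0.511, 0.2485, 0.0374]
tool_rot: [-0.705, 0.706, -0.048, 0.045]
contact_force: [-0.8, -0.8, -0.5]
gripper_width: 0.377
```

Request:
{"name": "drive_tool", "arguments": {
  "motion": [
    [[0, 0, 0], [0, 0, 0], 0.6],
    [[0, 0, 0], [0, 0, 0], 0.9],
    [[0, 0, 0], [0, 0, 0], 1],
    [[0, 0, 0], [0, 0, 0], 1]
  ]
}}

```text
time: 3.1
tool_pos: [0.5141, 0.249, 0.041]
tool_rot: [0.706, -0.705, 0.046, -0.048]
contact_force: [-0.4, 0.5, 2.4]
gripper_width: 0.087
```

Request:
{"name": "drive_tool", "arguments": {
  "motion": [
    [[-0.5, 0, 0], [0, 0, 0], 1],
    [[-0.8, 0, 0], [0, 0, 0], 1],
    [[-0.9, 0, 0], [0, 0, 0], 1],
    [[-0.9, 0, 0], [0, 0, 0], 1],
    [[-0.9, 0, 0], [0, 0, 0], 1],
    [[-0.5, 0, 0], [0, 0, 0], 1],
    [[-0.4, 0, 0], [0, 0, 0], 1],
    [[0, 0, 0], [0, 0, 0], 1]
  ]
}}

```text
time: 3.9
tool_pos: [0.3934, 0.2672, 0.041]
tool_rot: [0.708, -0.703, 0.044, -0.049]
contact_force: [5.2, 9.7, -5.7]
gripper_width: 0.085
```

Request:
{"name": "drive_tool", "arguments": {
  "motion": [
    [[0, 0, 0], [0, 0, 0], 0.3],
    [[0, 0, 0], [0, 0, 0], 0.2],
    [[0, 0, 0], [0, 0, 0], 0.2],
    [[0, -0.5, 0], [0, 0, 0], 0.2],
    [[0, -1, 0], [0, 0, 0], 0.2],
    [[0, -1, 0], [0, 0, 0], 0.2],
    [[0, -1, 0], [0, 0, 0], 0.2],
    [[0, -1, 0], [0, 0, 0], 0.2],
    [[0, -1, 0], [0, 0, 0], 0.2],
    [[0, -1, 0], [0, 0, 0], 0.2],
    [[0, -1, 0], [0, 0, 0], 0.2]
  ]
}}

```text
time: 5.0
tool_pos: [0.3918, 0.2645, 0.2294]
tool_rot: [0.706, -0.705, 0.047, -0.047]
contact_force: [-0.1, -0.0, 0.3]
gripper_width: 0.399
```

Run:
```python
from h import *
plan([0.42,-0.06,0.24],81.7,18)
```

```text
at [0.3918 0.2645 0.2294] yaw -7.618714005685999 d [ 0.0282 -0.3245  0.0106] rotvec_deg [  0.0216 -89.3187   0.0498] n 18
[0.16, -0.02, -0.71] [0.0, -0.99, 0.0]
[0.1, -0.02, -0.72] [0.0, -0.99, 0.0]
[0.03, -0.02, -0.72] [0.0, -0.99, 0.0]
[-0.03, -0.02, -0.72] [0.0, -0.99, 0.0]
[-0.09, -0.02, -0.72] [0.0, -0.99, 0.0]
[-0.15, -0.02, -0.71] [0.0, -0.99, 0.0]
[-0.21, -0.02, -0.69] [0.0, -0.99, 0.0]
[-0.27, -0.02, -0.67] [0.0, -0.99, 0.0]
[-0.33, -0.02, -0.64] [0.0, -0.99, 0.0]
[-0.38, -0.02, -0.61] [0.0, -0.99, 0.0]
[-0.44, -0.02, -0.58] [0.0, -0.99, 0.0]
[-0.48, -0.02, -0.54] [0.0, -0.99, 0.0]
[-0.53, -0.02, -0.49] [0.0, -0.99, 0.0]
[-0.57, -0.02, -0.45] [0.0, -0.99, 0.0]
[-0.61, -0.02, -0.4] [0.0, -0.99, 0.0]
[-0.64, -0.02, -0.34] [0.0, -0.99, 0.0]
[-0.67, -0.02, -0.28] [0.0, -0.99, 0.0]
[-0.69, -0.02, -0.23] [0.0, -0.99, 0.0]
```

Request:
{"name": "drive_tool", "arguments": {
  "motion": [
    [[0.16, 0, -0.71], [0, -0.99, 0], -0.34],
    [[0.1, 0, -0.72], [0, -0.99, 0], -0.34],
    [[0.03, 0, -0.72], [0, -0.99, 0], -0.34],
    [[-0.03, 0, -0.72], [0, -0.99, 0], -0.34],
    [[-0.09, 0, -0.72], [0, -0.99, 0], -0.34],
    [[-0.15, 0, -0.71], [0, -0.99, 0], -0.34],
    [[-0.21, 0, -0.69], [0, -0.99, 0], -0.34],
    [[-0.27, 0, -0.67], [0, -0.99, 0], -0.34],
    [[-0.33, 0, -0.64], [0, -0.99, 0], -0.34],
    [[-0.38, 0, -0.61], [0, -0.99, 0], -0.34],
    [[-0.44, 0, -0.58], [0, -0.99, 0], -0.34],
    [[-0.48, 0, -0.54], [0, -0.99, 0], -0.34]
  ]
}}

```text
time: 6.2
tool_pos: [0.4108, 0.0476, 0.2283]
tool_rot: [-0.635, 0.636, 0.31, -0.31]
contact_force: [-0.4, 0.5, 0.8]
gripper_width: 0.672
```

Request:
{"name": "drive_tool", "arguments": {
  "motion": [
    [[-0.53, 0, -0.49], [0, -0.99, 0], -0.34],
    [[-0.57, 0, -0.45], [0, -0.99, 0], -0.34],
    [[-0.61, 0, -0.4], [0, -0.99, 0], -0.34],
    [[-0.64, 0, -0.34], [0, -0.99, 0], -0.34],
    [[-0.67, 0, -0.28], [0, -0.99, 0], -0.34],
    [[-0.69, 0, -0.23], [0, -0.99, 0], -0.34],
    [[0, 0, 0], [0, 0, 0], -0.34]
  ]
}}

```text
time: 6.9
tool_pos: [0.4198, -0.0615, 0.2283]
tool_rot: [-0.536, 0.537, 0.461, -0.461]
contact_force: [0.0, 0.2, 0.5]
gripper_width: 0.669
```

Run:
```python
from h import *
import pickle
print(manip.state()["time"],manip.state()["gripper_width"])
f=grab("top");g=grab("scene")
pickle.dump((f,g),open("open.pkl","wb"))
c=cv2.resize(f["img"][170:290,150:320],None,fx=3,fy=3,interpolation=cv2.INTER_CUBIC)
d=cv2.resize(g["img"][130:280,190:380],None,fx=3,fy=3,interpolation=cv2.INTER_CUBIC)
print(c.shape,d.shape)
cv2.imwrite("pics/crop3.png",c);cv2.imwrite("pics/crop4.png",d)
```

```text
6.9 0.6690330071680252
(360, 510, 3) (450, 570, 3)
```

View pics/crop3.png

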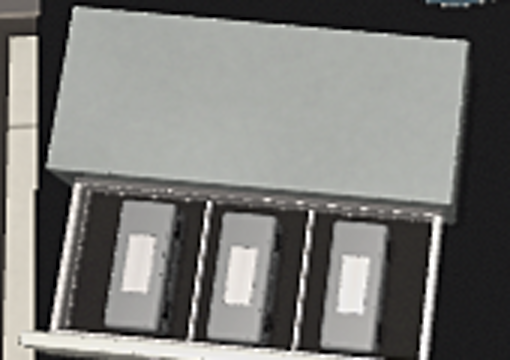

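View pics/crop4.png

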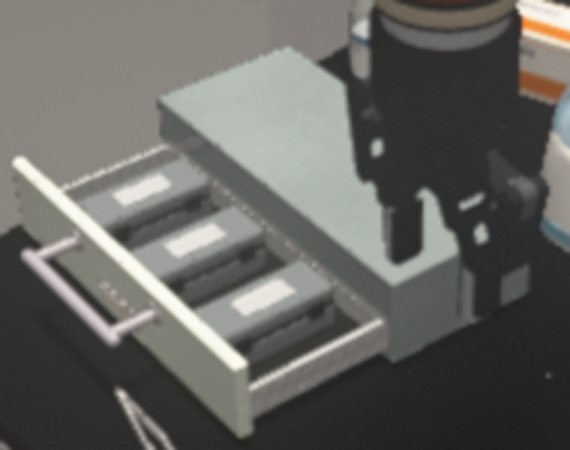

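The top crop shows the drawer fully open, cases at crop centres ≈(140,264), (242,276), (354,285). Scene crop labels ≈(143,189), (196,239), (263,296).

Run:
```python
from h import *
import pickle
f,g=pickle.load(open("open.pkl","rb"))
a=np.array([(140,264),(241,275),(354,284)])/3+[150,170]; b=np.array([(143,189),(196,239),(263,296)])/3+[190,130]
X=tri(f,a,g,b)
print("tri",X);print("depth top",pts(f,a));print("depth scene",pts(g,b))
v,u=np.mgrid[0:480,0:640]
for n,F,cs in(("top",f,a),("scene",g,b)):
    z=F["range_z"];K=F["camera_matrix"];T=F["world_from_camera"]
    P=np.stack([(u-K[0,2])/K[0,0]*z,(v-K[1,2])/K[1,1]*z,z],-1)@T[:3,:3].T+T[:3,3]
    for c in X:
        m=(abs(P[...,2]-.058)<.008)&(np.hypot(P[...,0]-c[0],P[...,1]-c[1])<.06)&(abs(P[...,1]-c[1]+.14*(P[...,0]-c[0]))<.05)
        # keep top-surface patch, in front-panel-excluding box along unit x
        ux=np.array([.989,-.148]); r=(P[...,:2]-c[:2])@ux; m&=abs(r)<.055
        q=P[m]; print(n,m.sum(),"zmed",np.median(q[:,2]),cv2.minAreaRect(q[:,:2].astype(np.float32)))
    fl=pts(F,np.array([(190,270),(290,280),(400,290)])/3+[150,170]) if n=="top" else None; 
    if fl is not None: print("floor",fl)
```

```text
tri [[0.5129 0.3281 0.0553]
 [0.4997 0.2516 0.0541]
 [0.4873 0.1657 0.0548]]
depth top [[0.5122 0.3279 0.0569]
 [0.4995 0.2513 0.0556]
 [0.4872 0.1653 0.0568]]
depth scene [[0.5146 0.3298 0.0536]
 [0.501  0.2532 0.0525]
 [0.4888 0.1677 0.0527]]
top 793 zmed 0.05633395272798358 ((0.5138080716133118, 0.32925254106521606), (0.04355507716536522, 0.10014474391937256), 80.88835906982422)
top 792 zmed 0.056296036990916454 ((0.4998779892921448, 0.2525932490825653), (0.04303761199116707, 0.10019506514072418), 81.6323013305664)
top 792 zmed 0.05633177368712966 ((0.4876147508621216, 0.16658471524715424), (0.04368729889392853, 0.0998743399977684), 81.8609848022461)
floor [[0.5125 0.2987 0.0184]
 [0.4997 0.2196 0.019 ]
 [0.4866 0.133  0.0193]]
scene 459 zmed 0.05343127455730834 ((0.5116655826568604, 0.32919377088546753), (0.04578059911727905, 0.10004271566867828), 81.25048065185547)
scene 494 zmed 0.053566886665617874 ((0.4978383183479309, 0.25205641984939575), (0.04642875865101814, 0.09596210718154907), 82.57962799072266)
scene 563 zmed 0.053593705341183795 ((0.4854672849178314, 0.16680283844470978), (0.04556175321340561, 0.09836085140705109), 80.07819366455078)
```

Run:
```python
from h import *
plan([0.4866,0.1667,0.12],81.5)
```

```text
at [ 0.4198 -0.06    0.2279] yaw 81.35697621812712 d [ 0.0668  0.2267 -0.1079] rotvec_deg [ 0.0268 -0.143   0.0142] n 11
[0.85, 0.39, -0.12] [0.0, -0.0, 0.0]
[0.85, 0.39, -0.12] [0.0, -0.0, 0.0]
[0.85, 0.39, -0.12] [0.0, -0.0, 0.0]
[0.85, 0.39, -0.12] [0.0, -0.0, 0.0]
[0.85, 0.39, -0.12] [0.0, -0.0, 0.0]
[0.85, 0.39, -0.12] [0.0, -0.0, 0.0]
[0.85, 0.39, -0.12] [0.0, -0.0, 0.0]
[0.85, 0.39, -0.12] [0.0, -0.0, 0.0]
[0.85, 0.39, -0.12] [0.0, -0.0, 0.0]
[0.85, 0.39, -0.12] [0.0, -0.0, 0.0]
[0.85, 0.39, -0.12] [0.0, -0.0, 0.0]
```

Request:
{"name": "drive_tool", "arguments": {
  "motion": [
    [[0.85, 0.39, -0.12], [0, 0, 0], -0.34],
    [[0.85, 0.39, -0.12], [0, 0, 0], -0.34],
    [[0.85, 0.39, -0.12], [0, 0, 0], -0.34],
    [[0.85, 0.39, -0.12], [0, 0, 0], -0.34],
    [[0.85, 0.39, -0.12], [0, 0, 0], -0.34],
    [[0.85, 0.39, -0.12], [0, 0, 0], -0.34],
    [[0.85, 0.39, -0.12], [0, 0, 0], -0.34],
    [[0.85, 0.39, -0.12], [0, 0, 0], -0.34],
    [[0.85, 0.39, -0.12], [0, 0, 0], -0.34],
    [[0.85, 0.39, -0.12], [0, 0, 0], -0.34],
    [[0.85, 0.39, -0.12], [0, 0, 0], -0.34],
    [[0, 0, 0], [0, 0, 0], -0.34]
  ]
}}

```text
time: 8.2
tool_pos: [0.4859, 0.1686, 0.1189]
tool_rot: [0.536, -0.534, -0.462, 0.463]
contact_force: [-0.8, -0.3, 0.0]
gripper_width: 0.673
```

Run:
```python
from h import *
plan([0.4866,0.1667,0.028],81.5,4)
```

```text
at [0.4859 0.1686 0.1189] yaw 81.64792530270424 d [ 0.0007 -0.0019 -0.0909] rotvec_deg [-0.1571  0.1479 -0.014 ] n 4
[-0.02, 0.91, -0.01] [-0.01, 0.01, -0.0]
[-0.02, 0.91, -0.01] [-0.01, 0.01, -0.0]
[-0.02, 0.91, -0.01] [-0.01, 0.01, -0.0]
[-0.02, 0.91, -0.01] [-0.01, 0.01, -0.0]
```

Request:
{"name": "drive_tool", "arguments": {
  "motion": [
    [[-0.04, 0.9, -0.02], [0, 0, 0], -0.34],
    [[-0.04, 0.9, 0], [0, 0, 0], -0.34],
    [[0, 0.9, 0], [0, 0, 0], -0.34],
    [[0, 0.6, 0], [0, 0, 0], -0.34],
    [[0, 0.34, 0], [0, 0, 0], -0.34],
    [[0, 0, 0], [0, 0, 0], 0],
    [[0, 0, 0], [0, 0, 0], 0.3],
    [[0, 0, 0], [0, 0, 0], 0.6],
    [[0, 0, 0], [0, 0, 0], 1]
  ]
}}

```text
time: 9.1
tool_pos: [0.4875, 0.1642, 0.0295]
tool_rot: [-0.536, 0.536, 0.462, -0.461]
contact_force: [1.0, -0.1, -3.2]
gripper_width: 0.484
```

Request:
{"name": "drive_tool", "arguments": {
  "motion": [
    [[0, -0.4, 0], [0, 0, 0], 1],
    [[0, -0.9, 0], [0, 0, 0], 1],
    [[0, -1, 0], [0, 0, 0], 1],
    [[0, -1, 0], [0, 0, 0], 1],
    [[0, -1, 0], [0, 0, 0], 1],
    [[0, -1, 0], [0, 0, 0], 1],
    [[0, -1, 0], [0, 0, 0], 1],
    [[0, -0.6, 0], [0, 0, 0], 1],
    [[0, 0, 0], [0, 0, 0], 1],
    [[0, 0, 0], [0, 0, 0], 1]
  ]
}}

```text
time: 10.1
tool_pos: [0.4869, 0.1642, 0.2011]
tool_rot: [0.536, -0.536, -0.461, 0.462]
contact_force: [-0.8, -0.0, -3.8]
gripper_width: 0.484
```

```bash
cat >> h.py <<'E'
def mom():
    q=[]; s=manip.state()
    a=np.radians(81.5); c=np.array([np.cos(a),np.sin(a),0])
    print("t",s["time"],"F",s["contact_force"],"T",s["ft_torque"],"cross moment",s["ft_torque"]@c,"w",s["gripper_width"],"pos",s["tool_pos"],"tilt_deg",np.degrees(np.arccos(-Rt()[2,1])))
E
python3 -c "from h import *; mom()"
```

```text
t 10.1 F [-0.8428 -0.008  -3.7749] T [-0.0084 -0.0078 -0.0137] cross moment -0.00897434738864126 w 0.4838956181768806 pos [0.4869 0.1642 0.2011] tilt_deg 0.030623279855447376
```

Request:
{"name": "drive_tool", "arguments": {
  "motion": [
    [[0, 0, -1], [0, 0, 0], 1],
    [[0, 0, -1], [0, 0, 0], 1],
    [[0, 0, -1], [1, 0, 0], 1],
    [[0, 0, -1], [1, 0, 0], 1],
    [[0, 0, 0], [1, 0, 0], 1],
    [[0, 0, 0], [0, 0, 0], 1],
    [[0, 0, 0], [0, 0, 0], 1],
    [[0, 0, 0], [-1, 0, 0], 1],
    [[0, 0, 0], [-1, 0, 0], 1],
    [[0, 0, 0], [-1, 0, 0], 1],
    [[0, 0, 0], [0, 0, 0], 1],
    [[0, 0, 0], [0, 0, 0], 1]
  ]
}}

```text
time: 11.3
tool_pos: [0.5848, 0.1498, 0.1994]
tool_rot: [0.536, -0.535, -0.462, 0.462]
contact_force: [1.1, -0.3, -3.4]
gripper_width: 0.475
```

```bash
python3 -c "from h import *; mom()"
```

```text
t 11.3 F [ 1.1179 -0.3158 -3.4169] T [ 0.0025  0.0713 -0.0726] cross moment 0.0708848941813387 w 0.4745018698864757 pos [0.5848 0.1498 0.1994] tilt_deg 0.063532642121494
```

Request:
{"name": "drive_tool", "arguments": {
  "motion": [
    [[0, 0, 1], [0, 0, 0], 1],
    [[0, 0, 1], [0, 0, 0], 1],
    [[0, 0, 1], [-1, 0, 0], 1],
    [[0, 0, 1], [-1, 0, 0], 1],
    [[0, 0, 0], [-1, 0, 0], 1],
    [[0, 0, 0], [0, 0, 0], 1],
    [[0, 0, 0], [0, 0, 0], 1],
    [[0, 0, 0], [1, 0, 0], 1],
    [[0, 0, 0], [1, 0, 0], 1],
    [[0, 0, 0], [1, 0, 0], 1],
    [[0, 0, 0], [0, 0, 0], 1],
    [[0, 0, 0], [0, 0, 0], 1]
  ]
}}

```text
time: 12.5
tool_pos: [0.4886, 0.1638, 0.1972]
tool_rot: [-0.536, 0.536, 0.461, -0.461]
contact_force: [0.7, 0.7, -3.2]
gripper_width: 0.477
```

```bash
python3 -c "from h import *; mom()"
```

```text
t 12.5 F [ 0.7323  0.6962 -3.2434] T [ 0.0088 -0.0844 -0.0408] cross moment -0.08219987860979364 w 0.47684090762882686 pos [0.4886 0.1638 0.1972] tilt_deg 0.014978501163305485
```

Looks like a rattle (+0.07 → −0.08), but readings are noisy; I'll average several and repeat.

```bash
cat >> h.py <<'E'
def avg(n=10):
    a=np.radians(81.5); c=np.array([np.cos(a),np.sin(a),0]); q=[]
    for i in range(n):
        manip.grab_frame("top"); s=manip.state(); q.append(s["ft_torque"]@c)
    print("t",s["time"],"mean",np.mean(q),"se",np.std(q)/n**.5,"pos",s["tool_pos"],"tilt",np.degrees(np.arccos(min(1,-Rt()[2,1]))))
E
python3 -c "from h import *; avg()"
```

```text
t 13.0 mean -0.024965327761311475 se 0.008637684513255193 pos [0.4871 0.1644 0.1973] tilt 0.021215037995716904
```

Request:
{"name": "drive_tool", "arguments": {
  "motion": [
    [[0, 0, -1], [0, 0, 0], 1],
    [[0, 0, -1], [0, 0, 0], 1],
    [[0, 0, -1], [1, 0, 0], 1],
    [[0, 0, -1], [1, 0, 0], 1],
    [[0, 0, 0], [1, 0, 0], 1],
    [[0, 0, 0], [0, 0, 0], 1],
    [[0, 0, 0], [0, 0, 0], 1],
    [[0, 0, 0], [-1, 0, 0], 1],
    [[0, 0, 0], [-1, 0, 0], 1],
    [[0, 0, 0], [-1, 0, 0], 1],
    [[0, 0, 0], [0, 0, 0], 1],
    [[0, 0, 0], [0, 0, 0], 1]
  ]
}}

```text
time: 14.2
tool_pos: [0.5851, 0.1499, 0.1957]
tool_rot: [0.536, -0.535, -0.462, 0.462]
contact_force: [0.2, 0.8, -3.1]
gripper_width: 0.482
```

```bash
python3 -c "from h import *; avg()"
```

```text
t 14.7 mean 0.047180265881140576 se 0.01260807384962997 pos [0.5862 0.1494 0.1948] tilt 0.02925656169596089
```

Request:
{"name": "drive_tool", "arguments": {
  "motion": [
    [[0, 0, 1], [0, 0, 0], 1],
    [[0, 0, 1], [0, 0, 0], 1],
    [[0, 0, 1], [-1, 0, 0], 1],
    [[0, 0, 1], [-1, 0, 0], 1],
    [[0, 0, 0], [-1, 0, 0], 1],
    [[0, 0, 0], [0, 0, 0], 1],
    [[0, 0, 0], [0, 0, 0], 1],
    [[0, 0, 0], [1, 0, 0], 1],
    [[0, 0, 0], [1, 0, 0], 1],
    [[0, 0, 0], [1, 0, 0], 1],
    [[0, 0, 0], [0, 0, 0], 1],
    [[0, 0, 0], [0, 0, 0], 1]
  ]
}}

```text
time: 15.9
tool_pos: [0.4885, 0.1638, 0.1928]
tool_rot: [-0.536, 0.536, 0.461, -0.461]
contact_force: [-1.4, 1.5, -2.6]
gripper_width: 0.48
```

```bash
python3 -c "from h import *; avg()"
```

```text
t 16.4 mean -0.032756904402625825 se 0.007423903949173629 pos [0.4871 0.1643 0.193 ] tilt 0.024330583350052556
```

Request:
{"name": "drive_tool", "arguments": {
  "motion": [
    [[0, 0, -1], [0, 0, 0], 1],
    [[0, 0, -1], [0, 0, 0], 1],
    [[0, 0, -1], [1, 0, 0], 1],
    [[0, 0, -1], [1, 0, 0], 1],
    [[0, 0, 0], [1, 0, 0], 1],
    [[0, 0, 0], [0, 0, 0], 1],
    [[0, 0, 0], [0, 0, 0], 1],
    [[0, 0, 0], [-1, 0, 0], 1],
    [[0, 0, 0], [-1, 0, 0], 1],
    [[0, 0, 0], [-1, 0, 0], 1],
    [[0, 0, 0], [0, 0, 0], 1]
  ]
}}

```text
time: 17.5
tool_pos: [0.5834, 0.1504, 0.1914]
tool_rot: [-0.535, 0.535, 0.462, -0.462]
contact_force: [0.2, 1.4, -3.5]
gripper_width: 0.48
```

Request:
{"name": "drive_tool", "arguments": {
  "motion": [
    [[0, 0, 0.1], [0, 0, 0], 1],
    [[0, 0, 0.25], [0, 0, 0], 1],
    [[0, 0, 0.45], [0, 0, 0], 1],
    [[0, 0, 0.6], [0, 0, 0], 1],
    [[0, 0, 0.7], [0, 0, 0], 1],
    [[0, 0, 0.7], [0, 0, 0], 1],
    [[0, 0, 0.5], [0, 0, 0], 1],
    [[0, 0, 0.4], [0, 0, 0], 1],
    [[0, 0, 0.2], [0, 0, 0], 1],
    [[0, 0, 0.1], [0, 0, 0], 1],
    [[0, 0, 0], [0, 0, 0], 1],
    [[0, 0, 0], [0, 0, 0], 1]
  ]
}}

```text
time: 18.7
tool_pos: [0.4876, 0.1642, 0.1908]
tool_rot: [-0.536, 0.536, 0.462, -0.461]
contact_force: [0.5, 0.5, -3.0]
gripper_width: 0.478
```

```bash
python3 -c "
from h import *; avg(14); plan([0.529,-0.214,0.20],81.5)"
```

```text
t 19.4 mean 0.03916544667343227 se 0.00791697518398698 pos [0.4872 0.1643 0.1907] tilt 0.0011743767454100616
at [0.4872 0.1643 0.1907] yaw 81.49490131586437 d [ 0.0418 -0.3783  0.0093] rotvec_deg [ 0.0007 -0.0051  0.001 ] n 16
[-0.92, -0.02, -0.24] [0.0, -0.0, 0.0]
[-0.92, -0.02, -0.24] [0.0, -0.0, 0.0]
[-0.92, -0.02, -0.24] [0.0, -0.0, 0.0]
[-0.92, -0.02, -0.24] [0.0, -0.0, 0.0]
[-0.92, -0.02, -0.24] [0.0, -0.0, 0.0]
[-0.92, -0.02, -0.24] [0.0, -0.0, 0.0]
[-0.92, -0.02, -0.24] [0.0, -0.0, 0.0]
[-0.92, -0.02, -0.24] [0.0, -0.0, 0.0]
[-0.92, -0.02, -0.24] [0.0, -0.0, 0.0]
[-0.92, -0.02, -0.24] [0.0, -0.0, 0.0]
[-0.92, -0.02, -0.24] [0.0, -0.0, 0.0]
[-0.92, -0.02, -0.24] [0.0, -0.0, 0.0]
[-0.92, -0.02, -0.24] [0.0, -0.0, 0.0]
[-0.92, -0.02, -0.24] [0.0, -0.0, 0.0]
[-0.92, -0.02, -0.24] [0.0, -0.0, 0.0]
[-0.92, -0.02, -0.24] [0.0, -0.0, 0.0]
```

Run:
```python
from h import *
import pickle
F=pickle.load(open("top0.pkl","rb"))
v,u=np.mgrid[0:480,0:640]; z=F["range_z"];K=F["camera_matrix"];T=F["world_from_camera"]
P=np.stack([(u-K[0,2])/K[0,0]*z,(v-K[1,2])/K[1,1]*z,z],-1)@T[:3,:3].T+T[:3,3]
m=(P[...,2]>.05)&(z>0)&(P[...,0]>.38)&(P[...,0]<.72)&(P[...,1]<.07)&(P[...,1]>-.5)
q=P[m]; print(len(q)); 
for y in np.arange(0.07,-.5,-.04):
    k=q[(q[:,1]<=y)&(q[:,1]>y-.04)]; 
    if len(k): print(round(y,2),k.min(0),k.max(0))
```

```text
8029
-0.29 [ 0.4652 -0.33    0.05  ] [ 0.7199 -0.3038  0.0917]
-0.33 [ 0.4577 -0.37    0.05  ] [ 0.7197 -0.33    0.1357]
-0.37 [ 0.454  -0.41    0.0501] [ 0.7196 -0.37    0.1381]
-0.41 [ 0.4515 -0.45    0.05  ] [ 0.7198 -0.41    0.1377]
-0.45 [ 0.4492 -0.49    0.05  ] [ 0.7199 -0.45    0.137 ]
-0.49 [ 0.4506 -0.5     0.0502] [ 0.72   -0.49    0.1363]
```

Request:
{"name": "drive_tool", "arguments": {
  "motion": [
    [[-0.3, 0, -0.1], [0, 0, 0], 1],
    [[-0.7, 0, -0.2], [0, 0, 0], 1],
    [[-1, 0, -0.26], [0, 0, 0], 1],
    [[-1, 0, -0.26], [0, 0, 0], 1],
    [[-1, 0, -0.26], [0, 0, 0], 1],
    [[-1, 0, -0.26], [0, 0, 0], 1],
    [[-1, 0, -0.26], [0, 0, 0], 1],
    [[-1, 0, -0.26], [0, 0, 0], 1]
  ]
}}

```text
time: 20.2
tool_pos: [0.5072, -0.0173, 0.1908]
tool_rot: [-0.536, 0.536, 0.461, -0.461]
contact_force: [0.0, -0.3, -3.0]
gripper_width: 0.485
```

Request:
{"name": "drive_tool", "arguments": {
  "motion": [
    [[-1, 0.05, -0.26], [0, 0, 0], 1],
    [[-1, 0.05, -0.26], [0, 0, 0], 1],
    [[-1, 0.05, -0.26], [0, 0, 0], 1],
    [[-1, 0.05, -0.26], [0, 0, 0], 1],
    [[-1, 0.05, -0.26], [0, 0, 0], 1],
    [[-1, 0.05, -0.26], [0, 0, 0], 1],
    [[-0.8, 0.05, -0.2], [0, 0, 0], 1],
    [[-0.6, 0, -0.15], [0, 0, 0], 1],
    [[-0.28, 0, -0.05], [0, 0, 0], 1],
    [[0, 0, 0], [0, 0, 0], 1]
  ]
}}

```text
time: 21.2
tool_pos: [0.5272, -0.2135, 0.182]
tool_rot: [0.536, -0.536, -0.461, 0.461]
contact_force: [0.7, -0.3, -3.0]
gripper_width: 0.484
```

Request:
{"name": "drive_tool", "arguments": {
  "motion": [
    [[0, 0, 1], [0, 0, 0], 1],
    [[0, 0, 1], [0, 0, 0], 1],
    [[0, 0, 1], [-1, 0, 0], 1],
    [[0, 0, 1], [-1, 0, 0], 1],
    [[0, 0, 0], [-1, 0, 0], 1],
    [[0, 0, 0], [0, 0, 0], 1],
    [[0, 0, 0], [0, 0, 0], 1],
    [[0, 0, 0], [1, 0, 0], 1],
    [[0, 0, 0], [1, 0, 0], 1],
    [[0, 0, 0], [1, 0, 0], 1],
    [[0, 0, 0], [0, 0, 0], 1],
    [[0, 0, 0], [0, 0, 0], 1]
  ]
}}

```text
time: 22.4
tool_pos: [0.4297, -0.1979, 0.1797]
tool_rot: [0.535, -0.535, -0.462, 0.462]
contact_force: [0.3, -0.0, -3.5]
gripper_width: 0.479
```

```bash
python3 -c "from h import *; avg(20)"
```

```text
t 23.4 mean -0.026352255659184483 se 0.007201690597774725 pos [ 0.4285 -0.198   0.1797] tilt 0.00291546961782325
```

Request:
{"name": "drive_tool", "arguments": {
  "motion": [
    [[0, 0, -1], [0, 0, 0], 1],
    [[0, 0, -1], [0, 0, 0], 1],
    [[0, 0, -1], [1, 0, 0], 1],
    [[0, 0, -1], [1, 0, 0], 1],
    [[0, 0, 0], [1, 0, 0], 1],
    [[0, 0, 0], [0, 0, 0], 1],
    [[0, 0, 0], [0, 0, 0], 1],
    [[0, 0, 0], [-1, 0, 0], 1],
    [[0, 0, 0], [-1, 0, 0], 1],
    [[0, 0, 0], [-1, 0, 0], 1],
    [[0, 0, 0], [0, 0, 0], 1],
    [[0, 0, 0], [0, 0, 0], 1]
  ]
}}

```text
time: 24.6
tool_pos: [0.5264, -0.2128, 0.1782]
tool_rot: [-0.536, 0.536, 0.461, -0.461]
contact_force: [-0.3, 0.1, -3.1]
gripper_width: 0.48
```

Run:
```python
from h import *
avg(20); s=manip.state(); print(s)
g=grab("scene"); cv2.imwrite("pics/end.png",g["img"])
```

```text
t 25.6 mean 0.05193325021988195 se 0.007060019312883193 pos [ 0.5273 -0.2128  0.1776] tilt 0.0028187015942600724
{'time': 25.6, 'joint_pos': array([-0.5145, -0.0419,  1.7989, -0.    ,  1.3846, -1.9368]), 'joint_vel': array([-0.    ,  0.0004, -0.0003, -0.0006, -0.0011,  0.0009]), 'joint_efforts': array([  0.0011, -36.0331, -37.9399,   0.0156,  -0.041 ,  -0.    ]), 'tool_pos': array([ 0.5273, -0.2128,  0.1776]), 'tool_rot': array([-0.5357,  0.5357,  0.4615, -0.4615]), 'contact_force': array([-1.0134,  0.3362, -2.553 ]), 'ft_torque': array([-0.0569,  0.0208,  0.0145]), 'gripper_width': 0.4796971877542362}
```

View pics/end.png

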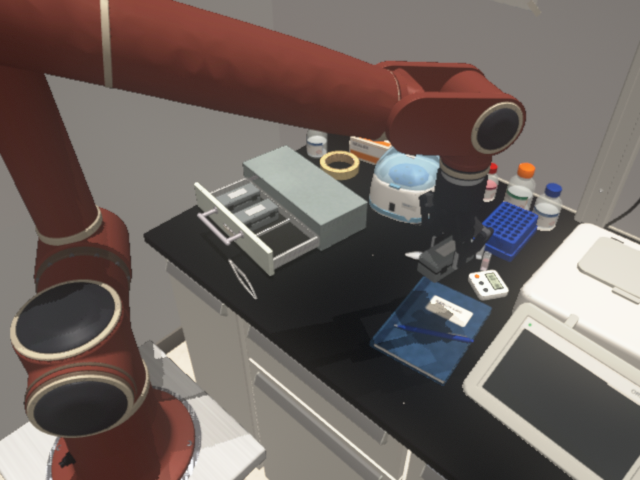

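The end picture shows the case held over the log book at ~(437,262), two cases still in the drawer, and pen, timer and tweezers in place. The shake difference came out at 0.078 N·m again. Before handing in I'll check whether the case is level, from depth.

Run:
```python
from h import *
v,u=np.mgrid[0:480,0:640]
p=manip.state()["tool_pos"]; M=Rt()
for n in("scene","top"):
    F=grab(n)
    z=F["range_z"];K=F["camera_matrix"];T=F["world_from_camera"]
    P=np.stack([(u-K[0,2])/K[0,0]*z,(v-K[1,2])/K[1,1]*z,z],-1)@T[:3,:3].T+T[:3,3]
    q=(P-p)@M; L=-q[...,2]; c=q[...,0]; h=-q[...,1]
    m=(abs(L)<.07)&(abs(c)<.023)&(h>-.05)&(h<.06)&(z>0)
    for lo in np.arange(-.06,.06,.01):
        k=m&(L>=lo)&(L<lo+.01)
        if k.sum()>4: print(n,round(lo,2),k.sum(),"h pct",np.percentile(h[k],[2,10,50,90,98]))
    if n=="scene": cv2.imwrite("pics/endc.png",cv2.resize(F["img"][190:310,370:530],None,fx=4,fy=4,interpolation=cv2.INTER_CUBIC))
```

```text
scene -0.06 189 h pct [-0.0093 -0.0061  0.0051  0.0212  0.0239]
scene -0.05 290 h pct [-0.0105 -0.005   0.0168  0.0252  0.0263]
scene -0.04 151 h pct [-0.0071 -0.0001  0.0238  0.0258  0.0264]
scene -0.03 153 h pct [-0.0084 -0.0004  0.0239  0.0258  0.0266]
scene -0.02 213 h pct [-0.0065  0.0029  0.0249  0.0481  0.0572]
scene -0.01 136 h pct [-0.0073  0.0231  0.0253  0.0397  0.0471]
scene 0.0 122 h pct [0.0225 0.0237 0.0262 0.0465 0.0523]
scene 0.01 41 h pct [0.0227 0.0232 0.0249 0.0264 0.031 ]
scene 0.02 20 h pct [-0.0104 -0.0046  0.0239  0.0252  0.0254]
scene 0.03 12 h pct [-0.0129 -0.0112 -0.0048 -0.0013 -0.0007]
scene 0.04 14 h pct [-0.0112 -0.0089 -0.005   0.0241  0.0248]
top 0.03 13 h pct [0.0128 0.0154 0.0256 0.0291 0.0298]
top 0.04 39 h pct [-0.0007  0.0082  0.026   0.0287  0.0296]
```

View pics/endc.png

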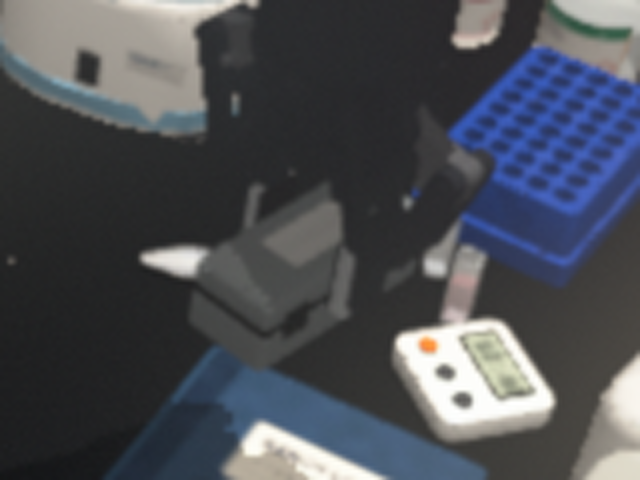

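The case is level: its top sits 25 mm above the TCP all along its length. Handing in.

```bash
python3 -c "
from h import *
print(manip.job_done()); print(manip.state()['time'])"
```

```text
the job is handed in; nothing more can be done
None
the job is handed in; nothing more can be done
```

I opened the drawer to its stop, lifted out case_3 (right, -y), and shook it end to end: it is the one that rattles. I handed in at about 25.7 s with it held level and still, roughly 15 cm above the middle of the log book. No verdict came back.

- **Rattle:** the averaged moment was about +0.04 to +0.05 N·m with the weight at the far end and about -0.03 N·m at the near end. That is a difference of 0.07 to 0.08 ± 0.01 N·m, repeated in two places and once with both ends read at the same pose. Single readings were noisy (the first pair differed by 0.15), so I relied on the averages.
- **Shake method:** a single move allows only about 0.25 m/s lengthwise, not the 0.35 m/s in the text. I made each 100 mm stroke with a brief 15° tilt in the direction of travel and took every reading level.
- **Other cases:** case_3 rattled first, so I never lifted case_1 or case_2; they are called quiet only because one case is loose. Both still lie in the drawer.
- **Last checks:** the TCP was at (0.527, -0.213, 0.178), and the case top was flat to within 2 mm along the length seen. The last picture shows the pen, timer and tweezers in place. No check failed.

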